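# Close the row of snap caps round the sample carousel

### The arm

A 6-joint arm with a two-finger parallel gripper is mounted at the origin on the work surface. World frame = base frame: x ahead of the robot, y to its left, z up, the work surface at z = 0. Lengths are in m, angles in rad, forces in N, time in s.
With the tool pointing down it reaches from about 0.3 to 0.775 m from the base axis. Payload 14.6 kg.
Tool frame: the origin (TCP) lies at the very end of the fingers, on their centre line; the grasp point (between the pads) lies 19 mm behind it; z points along the fingers, y is the line along which they close (so a half turn about z gives the same grasp; the last joint's range is limited). The gripper opens to 94 mm and grips with 3 to 60 N. Pads are 16 mm wide; open, the fingers measure 119 mm over their backs; the gripper's body (75 mm by 177 mm) begins 78 mm behind the grasp point.
Start: joints at [-1.302, 0.3, 1.521, -0, 1.321, -0.067], TCP at [0.181, -0.519, 0.205] pointing down, gripper open.
Joint ranges: [-3.03, 3.03], [-0.79, 2.21], [0.23, 2.52], [-1.04, 4.18], [0, 3.07], [-2.55, 2.55]. Speed limits (rad/s): [2.22, 2.22, 2.57, 3.14, 3.14, 3.14].

### API

Orientations are given as [roll, pitch, yaw] about the fixed x, y, z axes, in that order (R = Rz(yaw) Ry(pitch) Rx(roll)).
In Python, from station import ctrl gives the robot as it stands.
- The arm moves only by the shell command python3 -m pendant 'ROWS' [OPENING] [FORCE]. ROWS is JSON, a list of rows, each a list of 2 entries, a list of its own where there are three numbers: the shift along the world's x, y, z in cm, then the turn about the world's z in rad. A call has 1 to 20 rows; each row shifts and turns the commanded pose from where the row before left it; what a row does not reach is not made up. A row lasts 1/12 s, in which the tool goes at most 41.7 mm and 7.16 degrees, less where a joint would pass 70% of its speed; a pose out of reach is approached as far as the arm can. A call is refused whole if a number of a shift passes 4.17 or a number of a turn 0.125, either way. A call with a gripper value outside its range is refused whole. OPENING is the opening, from 0 (shut) to 1 (fully open), set as the call begins (- or left out, the last holds). The fingers move at their own pace and stop on an object; FORCE is the grip in N (left out, the last holds). Time passes only in rows, so rows that do not move let the fingers close. It gives the time, the measured TCP pose, the force, the opening and the grip force at its end, in the units of the state.
- ctrl.get_obs(): the state, without advancing time (a new reading comes with each control period).
- ctrl.camera(name): name is "scene" or "side" or "wrist"; returns a dict with "color" (384x512x3 uint8, red, green, blue), "intrinsics" (3x3 intrinsics, pixels), "camera_from_world" (4x4, takes a point from world to camera coordinates). Camera axes: x right, y down, z forward; pixel columns grow to the right and rows downward; lengths in m; the calibration is good to about 2 mm. The wrist camera is an equidistant fisheye: a pixel r from the principal point sees the ray r / f radians off the axis. A picture is of the moment at which its call begins. There is no depth.
- ctrl.hand_in(): hands the job in; it is judged then, once.
The state is a dict: "time_s": time; "qpos": joint angles; "joint_vel": joint speeds; "tau": joint torques, N m; "ee_pos": TCP position; "eef_rot": TCP orientation; "force": force on the tool from outside, world axes, zero at the start; "moment": the same for the moment, N m; "grip_width": finger opening in m; "grip_force": force on a finger pad.
Only numpy, scipy, OpenCV 4.12 (cv2) and the standard library are available. Lean on these libraries where they do the work, as an engineer would, in place of code of your own. Each camera call takes 0.05 s, during which the arm holds its last target. There are 200 camera calls.

### The job

The caps of the five vials in the carousel are only set on loosely: run your fingertips along the row, clockwise as seen from above, from its first vial to its last, pressing each cap gently down in turn until it sits flat on its vial's rim. Keep the fingertips close over the row on the way, never more than about 5 cm above the caps until the last one is closed. Only press: do not pull any cap up, and leave the glassware on the bench where it stands.

Things in the scene. Friction and masses are not known exactly. Their poses are not given: they have to be found in the camera images.
- carousel: Sample carousel, fixed, not turning. Origin: centre of its round black base (300 mm wide), on the bench; z up. 12 fork slots 30 degrees apart on a circle of 110 mm radius; five neighbouring ones hold glass vials 28 mm wide, rim 130 mm above the bench; seven are empty. Aluminium disc top at 96 mm; black collar in the middle, 104 mm wide, top at 133 mm.
- cap1_top (a point): Centre of the flat top of the snap cap on vial 1 of the row (vials 1 to 5 follow each other clockwise seen from above; 1 is where the clockwise pass begins). White disc 31 mm wide, 3 mm thick, with a 6 mm thumb lip pointing outwards. The point moves with the cap, 133 mm above the bench when closed. Caps are 57 mm apart.
- cap1 (a joint): How far cap 1 stands up off its vial's rim, in m: 0 closed (disc on the rim), 0.004 to 0.008 at the start, more if pulled up. It slides straight down under about 3 N, has no spring, stays where it is left, and meets the rigid rim at 0.
- cap2_top (a point): Centre of the flat top of the snap cap on vial 2 of the row. White disc 31 mm wide, 3 mm thick, with a 6 mm thumb lip pointing outwards. The point moves with the cap, 133 mm above the bench when closed. Caps are 57 mm apart.
- cap2 (a joint): How far cap 2 stands up off its vial's rim, in m: 0 closed (disc on the rim), 0.004 to 0.008 at the start, more if pulled up. It slides straight down under about 3 N, has no spring, stays where it is left, and meets the rigid rim at 0.
- cap3_top (a point): Centre of the flat top of the snap cap on vial 3 of the row. White disc 31 mm wide, 3 mm thick, with a 6 mm thumb lip pointing outwards. The point moves with the cap, 133 mm above the bench when closed. Caps are 57 mm apart.
- cap3 (a joint): How far cap 3 stands up off its vial's rim, in m: 0 closed (disc on the rim), 0.004 to 0.008 at the start, more if pulled up. It slides straight down under about 3 N, has no spring, stays where it is left, and meets the rigid rim at 0.
- cap4_top (a point): Centre of the flat top of the snap cap on vial 4 of the row. White disc 31 mm wide, 3 mm thick, with a 6 mm thumb lip pointing outwards. The point moves with the cap, 133 mm above the bench when closed. Caps are 57 mm apart.
- cap4 (a joint): How far cap 4 stands up off its vial's rim, in m: 0 closed (disc on the rim), 0.004 to 0.008 at the start, more if pulled up. It slides straight down under about 3 N, has no spring, stays where it is left, and meets the rigid rim at 0.
- cap5_top (a point): Centre of the flat top of the snap cap on vial 5 of the row. White disc 31 mm wide, 3 mm thick, with a 6 mm thumb lip pointing outwards. The point moves with the cap, 133 mm above the bench when closed. Caps are 57 mm apart.
- cap5 (a joint): How far cap 5 stands up off its vial's rim, in m: 0 closed (disc on the rim), 0.004 to 0.008 at the start, more if pulled up. It slides straight down under about 3 N, has no spring, stays where it is left, and meets the rigid rim at 0.
- beaker: Loose empty glass beaker, 72 mm in diameter, 95 mm tall, standing on the bench near the carousel; origin at the centre of its underside. To be left alone.
- bottle: Loose brown reagent bottle with black cap, 68 mm in diameter, 150 mm tall, standing on the bench; origin at the centre of its underside. To be left alone.
- spare_vial: Loose open glass vial, 28 mm in diameter, 100 mm tall, standing on the bench; origin at the centre of its underside. To be left alone.

How it is judged:
On the way, in this order (a step that is already met when the one before it is completed fails the run):
1. cap 1 is pressed down onto its rim, before any later one (value of joint cap1 below 0.0015 m), for 0.1 s.
2. cap 2 is pressed down onto its rim, before any later one (value of joint cap2 below 0.0015 m), for 0.1 s.
3. cap 3 is pressed down onto its rim, before any later one (value of joint cap3 below 0.0015 m), for 0.1 s.
4. cap 4 is pressed down onto its rim, before any later one (value of joint cap4 below 0.0015 m), for 0.1 s.
5. cap 5 is pressed down onto its rim (value of joint cap5 below 0.0015 m), for 0.1 s.
At the end, for the whole second after the job is handed in: All five caps stand less than 1.5 mm off their rims, and beaker, bottle and spare vial stand upright within 20 mm of where they were (value of joint each of cap1, cap2, cap3, cap4, cap5 below 0.0015 m and distance of each of beaker, bottle, spare_vial from where it was at the start of the episode below 0.02 m and angle between each of beaker, bottle, spare_vial's own z axis and vertical below 0.2 rad); the robot touches nothing.
It fails at once if a cap is pulled up (more than 12 mm off its rim) (value of joint any of cap1, cap2, cap3, cap4, cap5 above 0.012 m).
It fails at once if the fingertips leave the row (the grasp point more than 85 mm above the closed caps, fingertips some 65 mm) after the first cap is closed and before the last one is (value of joint cap1 below 0.0015 m and not (value of joint cap5 below 0.0015 m) and z of the grasp point in the frame of carousel above 0.218 m).
It fails at once if the carousel, a vial or a cap is pressed with more than 40 N (contact force between any of the fingers, the arm and carousel above 40 N).
It fails at once if bench glassware is pushed, lifted or tipped (distance of any of beaker, bottle, spare_vial from where it was at the start of the episode above 0.02 m or angle between any of beaker, bottle, spare_vial's own z axis and vertical above 0.3 rad).
It also fails if it takes over 48 s, if anything falls off the work surface, if the arm or the gripper's body presses on something with over 40 N, if the wrist force passes 120 N, or if a joint passes its speed limit or range.

## Working session

There is one attempt and no reset: what is moved stays moved. The work goes in short steps, Python scripts to look and compute and a shell command to move; the robot and the scene stay as the last step left them, time stands still between calls to the robot, and variables do not carry over. Pictures are saved under pics/ and viewed, at most 10 in all, crops included, and the job is handed in when it is done.

```bash
mkdir -p pics; python3 - <<'E'
from station import ctrl
import cv2,numpy as np,pickle
d={}
for n in("scene","side","wrist"):
    c=ctrl.camera(n);d[n]=c
    cv2.imwrite(f"pics/{n}0.png",c["color"][...,::-1])
pickle.dump(d,open("c0.pkl","wb"))
o=ctrl.get_obs();print(o["time_s"],o["ee_pos"],o["eef_rot"],o["force"],o["grip_width"])
E
```

```text
0.15 [ 0.18117445 -0.51909193  0.20501906] [-3.14071234e+00 -5.60232010e-05  3.35825840e-01] [ 0.13614183  0.24526614 -0.12021928] 0.0941796868705467
```

View pics/scene0.png

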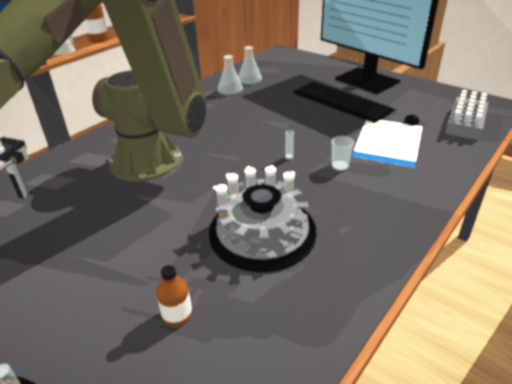

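View pics/side0.png

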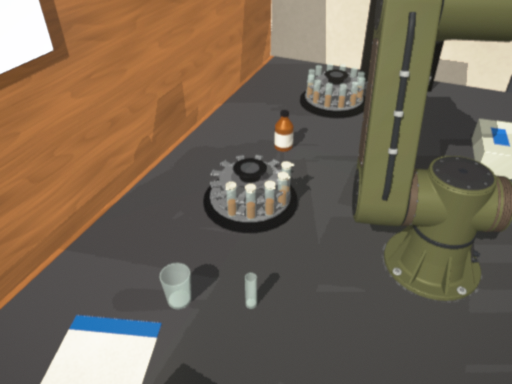

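View pics/wrist0.png

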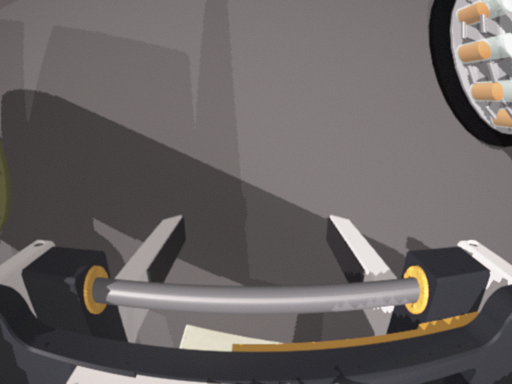

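The scene view shows the carousel at about (262,225), with five white caps from (221,187) to (289,175). The bottle is at (173,300), the spare vial at (289,145) and the beaker at (341,152). In the side view the caps run from (231,186) to (287,166). The carousel at (335,85) there is a different, distant one, and the wrist camera sees it too. I'll segment the caps and triangulate.

```bash
cat >h.py <<'E'
import numpy as np,cv2
def ray(c,uv):
    T=c["camera_from_world"];R=T[:3,:3];o=-R.T@T[:3,3]
    K=c["intrinsics"];d=R.T@np.array([(uv[0]-K[0,2])/K[0,0],(uv[1]-K[1,2])/K[1,1],1]);return o,d/np.linalg.norm(d)
def plane(c,uv,z):
    o,d=ray(c,uv);return o+d*(z-o[2])/d[2]
def proj(c,p):
    q=c["camera_from_world"]@np.append(p,1);u=c["intrinsics"]@q[:3];return u[:2]/u[2]
E
python3 - <<'E'
import pickle;from h import *
d=pickle.load(open("c0.pkl","rb"))
boxes={"scene":(205,160,310,270),"side":(200,145,300,230)}
for n,(x0,y0,x1,y1) in boxes.items():
    im=d[n]["color"];m=np.zeros(im.shape[:2],np.uint8)
    g=im.astype(int);w=(g.min(2)>205)
    m[y0:y1,x0:x1]=w[y0:y1,x0:x1]
    k,l,s,ce=cv2.connectedComponentsWithStats(m)
    for i in range(1,k):
        if s[i,4]>8: print(n,s[i],ce[i].round(1),plane(d[n],ce[i],.137).round(4))
    dk=np.zeros_like(m)
    # black collar: hull of dark blob near centre
    x,y=(262,197) if n=="scene" else (249,170)
    mm=(g.max(2)<45).astype(np.uint8);k,l,s,ce=cv2.connectedComponentsWithStats(mm)
    for i in range(1,k):
        if s[i,4]>60 and x0-10<ce[i][0]<x1+10 and y0-10<ce[i][1]<y1+20:print("dark",s[i],ce[i].round(1),plane(d[n],ce[i],.133).round(4))
a=cv2.resize(d["scene"]["color"][150:275,200:325],None,fx=4,fy=4,interpolation=2)
b=cv2.resize(d["side"]["color"][135:235,195:305],None,fx=4,fy=4,interpolation=2)[:400,:300*1]
b=cv2.resize(d["side"]["color"][150:235,200:300],None,fx=3,fy=3,interpolation=2)
b=cv2.copyMakeBorder(b,0,500-b.shape[0],0,0,0)
cv2.imwrite("pics/crop0.png",np.hstack([a,b])[...,::-1])
E
```

```text
scene [245 166  11   9  70] [249.6 170.4] [0.4651 0.011  0.137 ]
scene [265 166  11   8  66] [270.  169.3] [0.5078 0.0494 0.137 ]
scene [283 171  12   8  72] [288.6 174.8] [0.5656 0.0578 0.137 ]
scene [226 173  12   8  76] [231.6 176.5] [ 0.4442 -0.0416  0.137 ]
scene [213 184  14   8  84] [220.3 187.7] [ 0.4543 -0.0988  0.137 ]
scene [232 195   4   4  11] [233.5 196.2] [ 0.5067 -0.106   0.137 ]
scene [287 194   5   3  12] [289.4 194.9] [ 0.6197 -0.0154  0.137 ]
dark [244 185  36  28 492] [261.4 199.5] [ 0.5703 -0.07    0.133 ]
dark [ 208  214  108   59 1642] [260.5 253.3] [ 0.6884 -0.2246  0.133 ]
side [278 145   8   2  12] [281.5 145.3] [ 0.5073 -0.1907  0.137 ]
side [282 162  10   7  38] [286.  164.7] [ 0.4562 -0.0946  0.137 ]
side [279 172   9   8  46] [282.7 175. ] [ 0.4468 -0.0414  0.137 ]
side [226 183   9   7  29] [230.7 185.5] [0.5636 0.0631 0.137 ]
side [265 182  10   7  51] [269.8 184.6] [0.4638 0.0159 0.137 ]
side [246 185   9   8  45] [249.8 187.7] [0.51   0.0512 0.137 ]
dark [234 159  32  23 361] [249.6 170.5] [ 0.5469 -0.0293  0.133 ]
dark [ 204  186   94   47 1159] [251.3 216.8] [0.4582 0.157  0.133 ]
```

View pics/crop0.png

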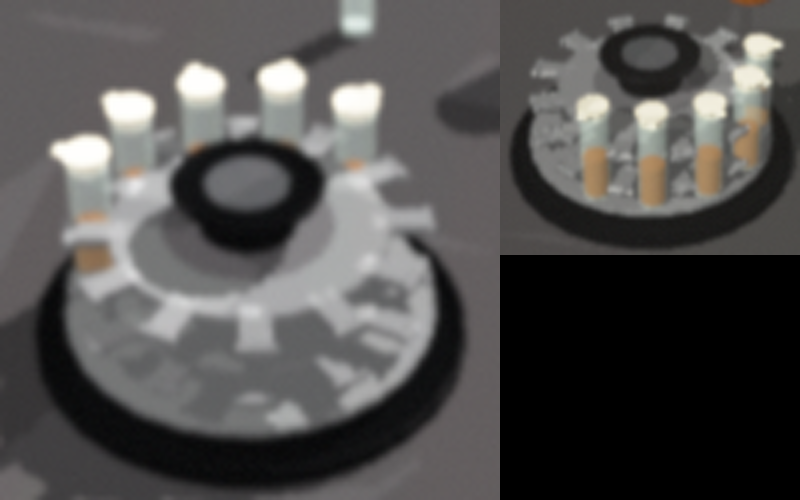

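The crop shows five white caps with lips pointing outwards. I'll fit the known circle and 30° spacing, then measure the bottle.

```bash
python3 - <<'E'
import pickle;from h import *
from scipy.optimize import least_squares
d=pickle.load(open("c0.pkl","rb"))
uv={"scene":[(220.3,187.7),(231.6,176.5),(249.6,170.4),(270,169.3),(288.6,174.8)],
"side":[(286,164.7),(282.7,175),(269.8,184.6),(249.8,187.7),(230.7,185.5)]}
def pts(p):
    a=p[2]-np.arange(5)*np.pi/6
    # 112: lip shifts the blob outwards; blob centre ~ 137 mm
    return np.c_[p[0]+.112*np.cos(a),p[1]+.112*np.sin(a),np.full(5,p[3])]
f=lambda p:np.ravel([[proj(d[n],q)-u for q,u in zip(pts(p),uv[n])] for n in uv])
r=least_squares(f,[.555,-.05,3.6,.137]);print(r.x.round(4),r.fun.reshape(2,5,2).round(1).tolist())
a=r.x[2]-np.arange(5)*np.pi/6
C=np.c_[r.x[0]+.11*np.cos(a),r.x[1]+.11*np.sin(a)];print(C.round(4).tolist());np.save("caps.npy",C)
print("bottle",plane(d["scene"],(168,270),.15),"vial",plane(d["scene"],(289,132),.1),"bk",plane(d["scene"],(341,140),.095))
for z in(.0,.005,.133):print(z,proj(d["scene"],[*r.x[:2],z]),proj(d["side"],[*r.x[:2],z]))
E
```

```text
[ 0.5565 -0.0505  3.5858  0.1361] [[[0.4, 0.4], [0.2, 0.4], [0.2, -0.2], [0.4, 0.1], [0.6, -0.3]], [[0.7, -0.4], [0.6, 0.3], [0.3, -0.4], [0.6, 0.3], [-0.2, -0.3]]]
[[0.4572, -0.0978], [0.4469, -0.0418], [0.4659, 0.0119], [0.5093, 0.0488], [0.5653, 0.0591]]
bottle [ 0.5745176  -0.39298809  0.15      ] vial [0.39152818 0.30852521 0.1       ] bk [0.55387478 0.37188705 0.095     ]
0.0 [262.70350544 231.85279971] [250.15006403 200.09847704]
0.005 [262.67314494 230.51538504] [250.12925681 198.88813154]
0.133 [261.84284776 193.93985405] [249.56316029 165.9585879 ]
```

```bash
python3 -m pendant '[[[2,3,0],0],[[2,3,0],0],[[2,3,0],0],[[2,3,0],0],[[2,3,0],0],[[2,3,0],0],[[2,3,0],0],[[2,3,0],0],[[2,3,0],0],[[2,3,0],0],[[2,3,0],0],[[2,3,0],0],[[2,3,0],0],[[1.5,3,-1.5],0],[[0,0,-1.5],0],[[0,0,0],0],[[0,0,0],0]]' 0 5
```

```text
time_s: 1.57
ee_pos: [0.4559, -0.0992, 0.1752]
eef_rot: [-3.141, 0.001, 0.336]
force: [-0.1, 0.6, 0.6]
grip_width: 0.0002
grip_force: 0.0
```

```bash
python3 - <<'E'
from station import ctrl
import cv2,numpy as np,pickle
d={n:ctrl.camera(n) for n in("scene","wrist")}
a=cv2.resize(d["scene"]["color"][130:290,180:340],(384,384),interpolation=2)
cv2.imwrite("pics/p1.png",cv2.resize(np.hstack([a,d["wrist"]["color"]])[...,::-1],None,fx=.88,fy=.88))
pickle.dump(d,open("c1.pkl","wb"))
o=ctrl.get_obs();print(o["time_s"],o["ee_pos"],o["force"],(np.load("caps.npy")-o["ee_pos"][:2])*100)
E
```

```text
1.6667 [ 0.45625682 -0.10006374  0.17627897] [0.53960795 0.29291582 0.64772683] [[ 0.09578713  0.22663846]
 [-0.93684051  5.82623955]
 [ 0.96867827 11.19195017]
 [ 5.30176125 14.88603249]
 [10.90136234 15.91866013]]
```

View pics/p1.png

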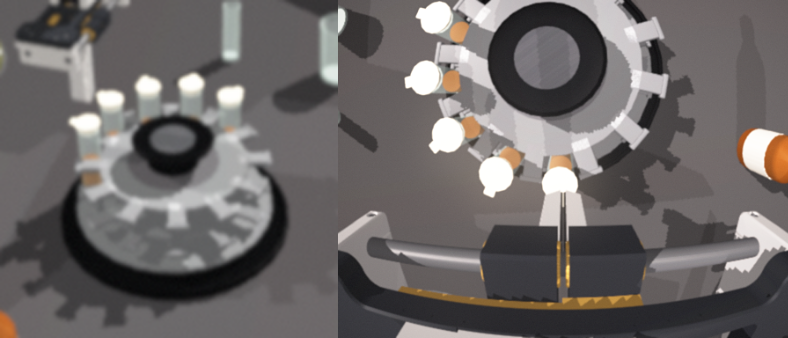

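The fingertips show just above the first cap: at about (213,170) in the scene view and over the cap at (560,180) in the wrist view. The row continues clockwise from there. I'll check this with projections before pressing.

```bash
python3 - <<'E'
import pickle;from h import *
d=pickle.load(open("c1.pkl","rb"));C=np.load("caps.npy")
print("tcp in scene",proj(d["scene"],[.4563,-.1001,.1763]))
c=d["wrist"];K=c["intrinsics"];T=c["camera_from_world"];R=T[:3,:3];o=-R.T@T[:3,3]
m=(c["color"].min(2)>235).astype(np.uint8);m[230:]=0
k,l,s,ce=cv2.connectedComponentsWithStats(m)
for i in range(1,k):
    if 300<s[i,4]<3000:
        ct=max(cv2.findContours((l==i).astype(np.uint8),0,2)[0],key=len)
        x,y=(ce[i]-K[:2,2])/K[0,0];r=np.hypot(x,y)
        v=R.T@np.array([x/r*np.sin(r),y/r*np.sin(r),np.cos(r)])
        p=o+v*(.139-o[2])/v[2];print(s[i],ce[i].round(1),p.round(4), "nearest",np.abs(C-p[:2]).sum(1).argmin()+1,(p[:2]-C[np.abs(C-p[:2]).sum(1).argmin()]).round(4))
E
```

```text
tcp in scene [219.46021896 176.07229278]
[ 89   2  39  36 960] [109.5  19. ] [0.5657 0.0592 0.139 ] nearest 5 [0.0004 0.0001]
[  76   69   39   38 1027] [96.9 88.2] [0.5093 0.0501 0.139 ] nearest 4 [0.     0.0013]
[ 104  134   37   40 1100] [122.9 153.9] [0.4656 0.0124 0.139 ] nearest 3 [-0.0004  0.0005]
[460 147  41  47 988] [476.1 166.4] [ 0.5584 -0.2764  0.139 ] nearest 1 [ 0.1011 -0.1786]
[ 161  179   38   45 1206] [178.6 198.9] [ 0.4458 -0.0412  0.139 ] nearest 2 [-0.0011  0.0006]
[232 190  40  31 934] [251.4 205.2] [ 0.4597 -0.096   0.139 ] nearest 1 [0.0025 0.0018]
```

```bash
python3 -m pendant '[[[0.1,0.1,-1],0],[[0,0,-1],0],[[0,0,-0.5],0],[[0,0,-0.3],0],[[0,0,-0.3],0],[[0,0,-0.3],0],[[0,0,-0.2],0],[[0,0,-0.2],0],[[0,0,-0.2],0],[[0,0,0],0],[[0,0,0],0]]'; python3 -m pendant '[[[0,0,-0.1],0],[[0,0,0],0],[[0,0,0],0]]'
```

```text
time_s: 2.58
ee_pos: [0.4573, -0.0982, 0.1354]
eef_rot: [-3.142, -0.0, 0.336]
force: [0.3, 0.3, 0.3]
grip_width: 0.0005
grip_force: 0.0
time_s: 2.83
ee_pos: [0.4573, -0.0982, 0.1345]
eef_rot: [3.142, -0.0, 0.336]
force: [0.1, 0.3, 1.0]
grip_width: 0.0004
grip_force: 0.3
```

```bash
for i in 1 ; do python3 -m pendant '[[[0,0,-0.1],0],[[0,0,0],0],[[0,0,0],0]]'; done;  python3 -m pendant '[[[0,0,-0.05],0],[[0,0,0],0],[[0,0,0],0]]'
```

```text
time_s: 3.08
ee_pos: [0.4573, -0.0982, 0.1334]
eef_rot: [3.142, -0.0, 0.336]
force: [1.4, -0.2, 2.2]
grip_width: 0.0002
grip_force: 0.5
time_s: 3.33
ee_pos: [0.4573, -0.0983, 0.1332]
eef_rot: [3.141, -0.0, 0.336]
force: [-1.5, 0.4, 6.5]
grip_width: 0.0004
grip_force: 2.5
```

Force rises at z = 0.133, so cap 1 is seated. On to cap 2, with a low hop of about 2 cm.

```bash
python3 -m pendant '[[[0,0,1],0],[[0,0,1],0],[[-0.3,1.8,0],0],[[-0.4,1.9,0],0],[[-0.4,1.9,0],0],[[0,0,-0.5],0],[[0,0,-0.5],0],[[0,0,-0.3],0],[[0,0,-0.2],0],[[0,0,-0.2],0],[[0,0,-0.1],0],[[0,0,-0.1],0],[[0,0,0],0],[[0,0,-0.05],0],[[0,0,0],0],[[0,0,-0.05],0],[[0,0,0],0],[[0,0,0],0]]'
```

```text
time_s: 4.83
ee_pos: [0.4463, -0.0425, 0.1332]
eef_rot: [3.141, -0.0, 0.336]
force: [-1.2, -2.4, 4.9]
grip_width: 0.0005
grip_force: 2.6
```

```bash
python3 -m pendant '[[[0,0,1],0],[[0,0,1],0],[[0.6,1.8,0],0],[[0.7,1.8,0],0],[[0.7,1.8,0],0],[[0,0,-0.5],0],[[0,0,-0.5],0],[[0,0,-0.3],0],[[0,0,-0.2],0],[[0,0,-0.2],0],[[0,0,-0.1],0],[[0,0,-0.1],0],[[0,0,0],0],[[0,0,-0.05],0],[[0,0,0],0],[[0,0,-0.05],0],[[0,0,0],0],[[0,0,0],0]]'
```

```text
time_s: 6.33
ee_pos: [0.4664, 0.0116, 0.1332]
eef_rot: [3.141, -0.0, 0.336]
force: [-1.3, -1.9, 4.9]
grip_width: 0.0005
grip_force: 2.5
```

Cap 3 is seated. The shift to cap 4 is (+4.3, +3.7) cm.

```bash
python3 -m pendant '[[[0,0,1],0],[[0,0,1],0],[[1.4,1.2,0],0],[[1.4,1.3,0],0],[[1.5,1.3,0],0],[[0,0,-0.5],0],[[0,0,-0.5],0],[[0,0,-0.3],0],[[0,0,-0.2],0],[[0,0,-0.2],0],[[0,0,-0.1],0],[[0,0,-0.1],0],[[0,0,0],0],[[0,0,-0.05],0],[[0,0,0],0],[[0,0,-0.05],0],[[0,0,0],0],[[0,0,0],0]]'
```

```text
time_s: 7.83
ee_pos: [0.5092, 0.0496, 0.1332]
eef_rot: [3.141, 0.0, 0.336]
force: [-2.5, -0.9, 5.8]
grip_width: 0.0008
grip_force: 2.8
```

Cap 4 is seated. The shift to cap 5 is (+5.6, +1.0) cm.

```bash
python3 -m pendant '[[[0,0,1],0],[[0,0,1],0],[[1.8,0.3,0],0],[[1.9,0.3,0],0],[[1.9,0.3,0],0],[[0,0,-0.5],0],[[0,0,-0.5],0],[[0,0,-0.3],0],[[0,0,-0.2],0],[[0,0,-0.2],0],[[0,0,-0.1],0],[[0,0,-0.1],0],[[0,0,0],0],[[0,0,-0.05],0],[[0,0,0],0],[[0,0,-0.05],0],[[0,0,0],0],[[0,0,0],0]]'
```

```text
time_s: 9.33
ee_pos: [0.5653, 0.0587, 0.1333]
eef_rot: [3.141, -0.0, 0.336]
force: [-3.1, 0.3, 5.9]
grip_width: 0.0007
grip_force: 2.7
```

Cap 5 is seated. I'll back off straight up and take one check picture.

```bash
python3 -m pendant '[[[0,0,0.5],0],[[0,0,1],0],[[0,0,2],0],[[0,0,3],0],[[0,0,3],0],[[0,0,0],0],[[0,0,0],0],[[0,0,0],0]]'
python3 - <<'E'
from station import ctrl
import cv2,numpy as np
a,b=ctrl.camera("scene")["color"],ctrl.camera("side")["color"]
a=cv2.resize(a[150:275,200:325],(400,400),interpolation=2);b=cv2.resize(b[135:235,200:300],(400,400),interpolation=2)
cv2.imwrite("pics/end.png",np.hstack([a,b])[...,::-1])
E
```

```text
time_s: 10.0
ee_pos: [0.565, 0.0587, 0.2276]
eef_rot: [-3.141, 0.0, 0.336]
force: [-0.2, -0.2, -1.8]
grip_width: 0.0005
grip_force: 0.0
```

View pics/end.png

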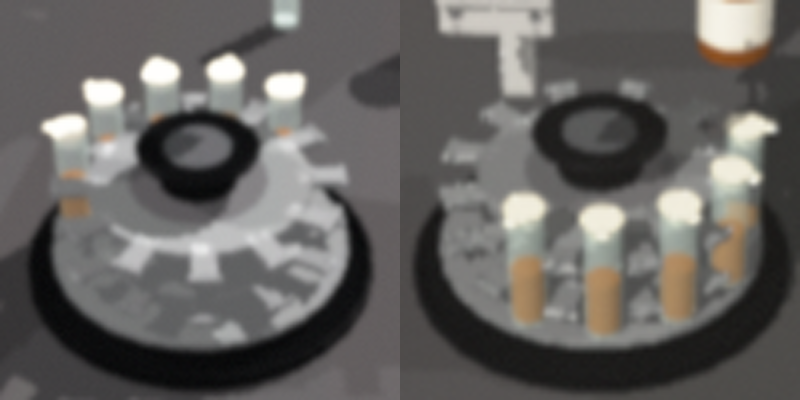

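In the picture all five caps sit on their vials at one height, and the gripper is clear of the row, top left in the side view.

```bash
python3 -c "
from station import ctrl
print(ctrl.hand_in())"
```

```text
the job is handed in; nothing more can be done
None
```

I pressed caps 1 to 5 down onto their rims in clockwise order, each at about 5–6.5 N, without going near the beaker, bottle or spare vial, and handed the job in at about 10 s; no verdict was returned.

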